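# Hang the lipped bin back on the louvre stand

## Robot

A 6-joint arm with a two-finger parallel gripper is mounted at the origin on the work surface. World frame = base frame: x ahead of the robot, y to its left, z up, the work surface at z = 0. Lengths are in m, angles in degrees, forces in N, time in s.
With the tool pointing down it reaches from about 0.375 to 0.9 m from the base axis. Payload 3.1 kg.
Tool frame: the origin (TCP) lies on the centre line of the jaws, within the pads' length; the fingertips stand 17 mm ahead of it and the grasp point (between the pads) lies 2 mm behind it; z points along the fingers, y is the line along which they close (so a half turn about z gives the same grasp; the last joint's range is limited). The gripper opens to 87 mm and grips with 3 to 60 N. Pads are 19 mm wide; open, the fingers measure 117 mm over their backs; the gripper's body (75 mm by 190 mm) begins 51 mm behind the grasp point.
Start: joints at [64.429, 30.224, 82.088, -0, 67.689, -10.227], TCP at [0.165, 0.603, 0.24] pointing down, gripper open.
Joint ranges: [-176.69, 176.69], [-43.24, 126.21], [12.49, 139.97], [-82, 262], [0, 151.66], [-163.58, 163.58]. Speed limits (degrees/s): [159.86, 159.86, 180, 180, 180, 180].

## Interface

Orientations are given as a 3x3 rotation matrix whose columns are the frame's x, y, z axes.
In Python, from rig import bot, imaging, finder gives the robot as it stands. The module is installed in compiled form; this text tells all that it offers.
- The arm moves only by the tool play_rows, never from a script. Its argument "motion" is a list that holds one entry, the list of rows, each a list of 6 numbers: the shift along the tool's x, y, z in a scale on which 1.0 is 800 mm, then the turn, a rotation vector about the tool's x, y, z in parts of the range, where 1.0 means 90 degrees. In form: [[[dx, dy, dz, wx, wy, wz], ...]]. A call has 1 to 8 rows; each row is the pose to reach, as a shift and turn from the pose commanded when the call began, along the tool's axes at that moment; what a row does not reach only later rows make up. A row lasts 1/12 s, in which the tool goes at most 41.7 mm and 7.16 degrees, less where a joint would pass 70% of its speed; a pose out of reach is approached as far as the arm can. Shift and turn numbers lie between -1 and 1, and a call with a number outside is refused. A call with a gripper value outside its range is refused whole. "fingers" is the finger opening in m, from 0 to 0.087, set as the call begins (left out, the last holds). The fingers move at their own pace and stop on an object; the grip force is fixed at half the most. Time passes only in rows, so rows that repeat a pose let the fingers close. It gives the time, the measured TCP pose, the force, the opening and the grip force at its end, in the units of the state.
- bot.read_state(): the state, without advancing time (a new reading comes with each control period).
- imaging.capture(name): name is "scene" or "top"; returns a dict with "frame" (400x640x3 uint8, red, green, blue), "camera_matrix" (3x3 intrinsics, pixels), "k1" (the pictures are not rectified: a ray, as slopes to the right and down, at radius r is drawn at 1 + k1 r^2 times it, then the intrinsics apply), "R" (3x3) and "t" (3): a world point X has camera coordinates R X + t. Camera axes: x right, y down, z forward; pixel columns grow to the right and rows downward; lengths in m; the calibration is good to about 2 mm. A picture is of the moment at which its call begins. There is no depth.
- bot.hand_in(): hands the job in; it is judged then, once.
Trained networks look in the newest picture that a camera, given by its name, has taken for a name from the list of things; names that differ only in an ending like _2 or _b are one class to them, and where a whole thing is asked for, a point or a joint stands for the part that bears it (a point fixed in the world has none). Each returns a list of dicts, best first, with "confidence" (0 to 1); they miss things now and then, are a little off and sometimes report something else, mostly with a low value. They report only what shows in the picture. A call takes as long as a camera call. They do not tell look-alikes from the thing itself.
- finder.recognise(camera, name): "at" ([x, y, z] in m, in world coordinates, good to about 4 mm: the middle of the surface that is visible of it).
- finder.outline_of(camera, name): "pixels" (400x640 bool, what is visible of it).
The state is a dict: "time_s": time; "joint_positions": joint angles; "qvel": joint speeds; "tau": joint torques, N m; "position": TCP position; "tcp_rot": TCP orientation; "force": force on the tool from outside, world axes, zero at the start; "moment": the same for the moment, N m; "opening": opening from 0.0 (shut) to 1.0 (fully open); "grasp_force": force on a finger pad.
Only numpy, scipy, OpenCV 4.12 (cv2) and the standard library are available. Lean on these libraries where they do the work, as an engineer would, in place of code of your own. Each camera call takes 0.05 s, during which the arm holds its last target. There are 200 camera calls.

## Task

Hang the grey lipped bin on the rail of the steel stand: lower it gently onto the open part of the rail until its back lip hooks over, then slide it along the rail, under the small roof plate, until it touches the end stop, and leave it hanging there. Do not let the bin drop or knock it hard against the stand, and leave everything else on the bench where it is.

Things in the scene. Friction and masses are not known exactly. Their poses are not given: they have to be found in the camera images.
- bin: Open grey plastic parts bin, 100 long (x) by 60 wide (y), walls 3; 55 high over its rear 72, 32 high over its front 28; 0.09-0.16 kg, loose. Origin: centre of underside; +x to its back, z up. Grip it across its width. Along the top of its back runs a 60 wide hooked lip: a 3 thick flange (z 52 to 55, reaching back from the back wall's outer face x = 50 to x = 61) ending in a leg that hangs down.
- lip (a point): Middle of the lower edge of the lip's leg, at (59.5, 0, 40) in the bin's frame, axes as the bin's. The leg is 3 thick (bin x 58 to 61) and hangs to bin z = 40, 12 below the flange, so an 8 wide throat opens downward between back wall and leg.
- stand: Fixed upright grey steel panel on a foot behind it, 300 long (y), 180 high. Origin: on the bench, in the plane of the panel's front face (x = 0), mid-length; the front looks to its -x, z up. A rail is clamped on the front and stays put under load (see panel_top), with a roof plate and end stop at its -y end (see panel_end).
- panel_top (a point): Point at (0, 0, 180) of the stand, middle of the panel's top edge. The rail: level strip 240 long (stand y -120 to 120), 5 thick (x -14 to -9), 46 high, with a 9 wide channel open upward between it and the panel. Its height is NOT measured: the top edge is 105 to 130 above the bench, see or feel for it. Hooked: leg in the channel, flange on the strip; let go, it hangs nose-down about 0.07 rad.
- panel_end (a point): Point at (0, -120, 180) of the stand, on the panel above the rail's -y end. Here is the stop: plate with inner face at stand y = -120, reaching forward to x = -32, from 46 below to 14 above the rail's top edge. A roof plate (x -16 to 0, underside 8 above the rail's top edge) covers the channel from y = -55 to the stop; only from y = -55 to 120 is it open above.
- spool: Bystander: spool of copper wire, 60 across, 40 high. Origin: centre of its underside.
- tray: Bystander: open wooden tray without lip, 80 x 50 x 30 high. Origin: centre of its underside.
- pliers: Bystander: pliers with black handles lying flat, 130 long (x), 11 high. Origin: under them, near the pivot.
- jar: Bystander: glass jar, 56 across, 60 high. Origin: centre of its underside.
- block: Bystander: steel bench block 60 x 60 x 25 high. Origin: centre of its underside.
- tin: Bystander: round metal tin, 60 across, 50 high. Origin: centre of its underside.
Things that resemble listed ones, but are neither listed nor needed, are in the scene too. Of the things that look like the bin, the largest one is meant.

How it is judged (in metres and radians):
On the way:
1. the bin's lip is behind the rail on its open part, and the rail bears it (x of lip in the frame of stand between -0.0085 and 0.001 m and height (world z) of lip between 0.086 and 0.125 m and angle between bin's own z axis and vertical below 0.2 rad and angle between the x axis of bin and the x axis of stand, either way round below 0.25 rad and y of lip in the frame of stand above -0.045 m and contact force between bin and stand above 0.5 N), for 0.2 s.
At the end, for the whole second after the job is handed in: The bin hangs by its lip behind the rail (lip leg within the channel, 86 to 125 mm up), upright within 0.2 rad and square to the panel within 0.25 rad, its side within about 3 mm of the end stop, at rest and let go (x of lip in the frame of stand between -0.0085 and 0.001 m and height (world z) of lip between 0.086 and 0.125 m and angle between bin's own z axis and vertical below 0.2 rad and angle between the x axis of bin and the x axis of stand, either way round below 0.25 rad and y of lip in the frame of stand between -0.0925 and -0.0865 m and linear speed of bin below 0.02 m/s and angular speed of bin below 0.1 rad/s and contact force between bin and the fingers below 0.05 N); the robot touches nothing.
It fails at once if the bin is pressed or knocked against the stand with more than 30 N (contact force between bin and stand above 30 N).
It fails at once if the bin is dropped: faster than 0.3 m/s while no finger touches it (linear speed of bin above 0.3 m/s and contact force between bin and the fingers below 0.05 N).
It fails at once if the robot pushes on the stand with more than 20 N (contact force between the arm and stand above 20 N).
It fails at once if another thing on the bench is moved by more than 20 mm (distance of any of spool, tray, pliers, jar, block, tin from where it was at the start of the episode above 0.02 m).
It also fails if it takes over 61 s, if anything falls off the work surface, if the arm or the gripper's body presses on something with over 40 N, if the wrist force passes 120 N, or if a joint passes its speed limit or range.

## Working session

There is one attempt and no reset: what is moved stays moved. The work goes in short steps, Python scripts to look and compute and a tool call to move; the robot and the scene stay as the last step left them, time stands still between calls to the robot, and variables do not carry over. Pictures are saved under pics/ and viewed, at most 10 in all, crops included, and the job is handed in when it is done.

Besides the shell and the picture viewer there is one more tool, called after "Emit:" as name(argument=value, ...), one argument or row to a line, values as JSON. play_rows: Moves the arm, as the interface text tells. Its arguments: {"type":"object","properties":{"motion":{"type":"array"},"fingers":{"type":"number"}},"required":["motion"]}

```bash
mkdir -p pics; python3 - <<'E'
from rig import bot, imaging, finder
import cv2,numpy as np
s=bot.read_state(); print(s)
for c in ("scene","top"):
    d=imaging.capture(c); cv2.imwrite(f"pics/{c}0.png",d["frame"][:,:,::-1])
    print(c,d["camera_matrix"],d["k1"],d["R"],d["t"])
    for n in ("bin","lip","stand","panel_top","panel_end"):
        print(n,[(np.round(x["at"],4).tolist(),round(x["confidence"],2)) for x in finder.recognise(c,n)[:4]])
E
```

```text
{'time_s': 0.0, 'joint_positions': array([ 6.44280401e+01,  3.02787344e+01,  8.21568211e+01, -1.16508318e-03,
        6.76899556e+01, -1.02273491e+01]), 'qvel': array([-0.06124239, -0.09602959,  0.01131734, -0.07917907,  0.04108792,
        0.01474432]), 'tau': array([-1.24405702e-03, -4.40055907e+01, -1.76587254e+01,  6.31486997e-02,
        5.85576030e-02, -1.91385629e-04]), 'position': array([0.16505799, 0.6020793 , 0.23857168]), 'tcp_rot': array([[-9.64353549e-01,  2.64615513e-01, -9.28581622e-04],
       [ 2.64616883e-01,  9.64351579e-01, -1.98411894e-03],
       [ 3.70450503e-04, -2.15911051e-03, -9.99997601e-01]]), 'force': array([-0.30829702, -0.34745453, -0.03096783]), 'moment': array([ 0.01196647, -0.03474609,  0.07550764]), 'grasp_force': 0.0, 'opening': 0.9981707077876055}
scene [[479.020932     0.         314.18866164]
 [  0.         479.020932   197.17057675]
 [  0.           0.           1.        ]] -0.1260008226668326 [[ 0.59586399  0.80284627 -0.01959544]
 [ 0.54718468 -0.42373272 -0.72183067]
 [-0.58782228  0.41939057 -0.69179224]] [-0.32302134 -0.15621412  1.51964
[... 335 characters left out ...]
 0.012], 0.88)]
top [[418.70632027   0.         323.1969522 ]
 [  0.         418.70632027 197.80057686]
 [  0.           0.           1.        ]] -0.09931398087914929 [[-9.89989412e-04 -9.99998951e-01  1.05702912e-03]
 [-9.82373232e-01  7.74951133e-04 -1.86928416e-01]
 [ 1.86927401e-01 -1.22345426e-03 -9.82372969e-01]] [0.05422627 0.53353113 1.16920952]
bin [([0.3403, 0.124, 0.0065], 0.95), ([0.474, 0.1121, 0.0046], 0.92), ([0.5641, 0.2376, 0.0011], 0.89)]
lip [([0.3418, 0.1168, 0.0045], 0.87), ([0.4768, 0.1115, 0.0062], 0.63), ([0.5646, 0.2419, 0.0027], 0.6)]
stand [([0.5368, -0.2948, 0.0858], 0.94)]
panel_top [([0.536, -0.2968, 0.0822], 0.66)]
panel_end [([0.5296, -0.2928, 0.0815], 0.65)]
```

View pics/scene0.png

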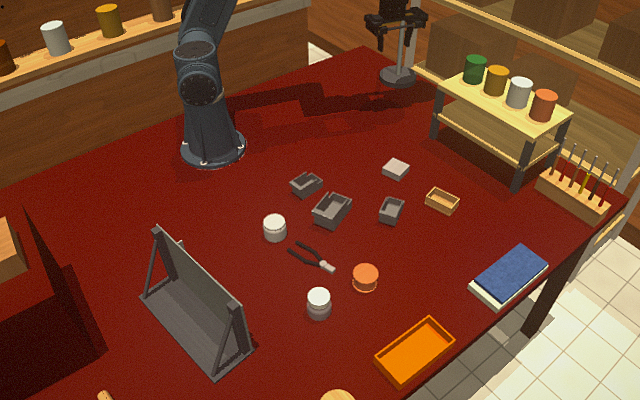

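View pics/top0.png

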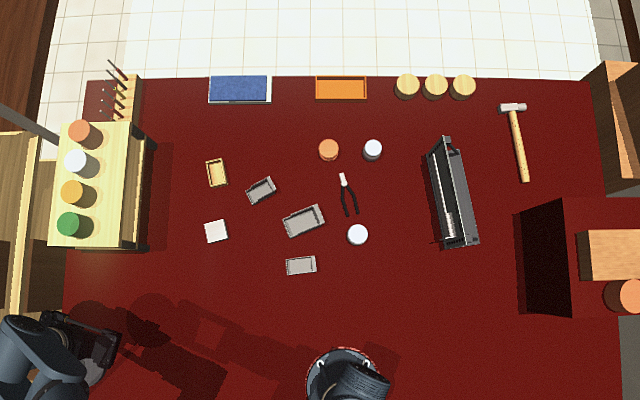

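```bash
python3 - <<'E'
import cv2,numpy as np
a=cv2.imread("pics/top0.png"); b=cv2.imread("pics/scene0.png")
r=lambda i,f:cv2.resize(i,None,fx=f,fy=f,interpolation=cv2.INTER_CUBIC)
cv2.imwrite("pics/c1.png",np.hstack([r(a[130:255,415:490],4.8),r(a[195:245,275:335],7)[:350].copy() if 0 else cv2.copyMakeBorder(r(a[195:245,275:335],7),0,250,0,0,cv2.BORDER_CONSTANT)]))
E
```

```text
(no output)
```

View pics/c1.png

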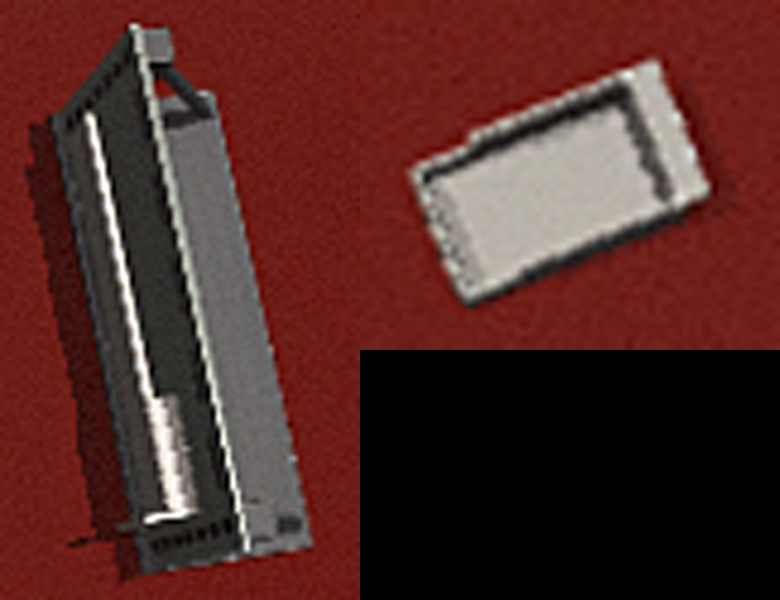

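```bash
cat > h.py <<'E'
from rig import bot, imaging, finder
import cv2,numpy as np
from scipy.optimize import minimize
def proj(d,X):
    c=np.atleast_2d(X)@d["R"].T+d["t"]; s=c[:,:2]/c[:,2:]; s=s*(1+d["k1"]*(s**2).sum(1,keepdims=True))
    K=d["camera_matrix"]; return s*[K[0,0],K[1,1]]+K[:2,2]
def ray(d,uv,z):
    K=d["camera_matrix"]; p=(np.atleast_2d(uv)-K[:2,2])/[K[0,0],K[1,1]]; s=p.copy()
    for _ in range(20): s=p/(1+d["k1"]*(s**2).sum(1,keepdims=True))
    r=np.c_[s,np.ones(len(s))]@d["R"]; C=-d["R"].T@d["t"]; return C+r*((z-C[2])/r[:,2:])
BOX=[(-50,-22,-30,30,0,32),(-22,50,-30,30,0,55),(50,61,-30,30,40,55)]
def rotz(a): c,s=np.cos(a),np.sin(a); return np.array([[c,-s,0],[s,c,0],[0,0,1.]])
def sil(d,R,p,boxes=BOX,S=4):
    m=np.zeros((400*S,640*S),np.uint8)
    for b in boxes:
        v=np.array([[x,y,z] for x in b[:2] for y in b[2:4] for z in b[4:]])/1000@R.T+p
        q=((proj(d,v)+.5)*S-.5).astype(np.float32); h=cv2.convexHull(q)
        cv2.fillConvexPoly(m,np.round(h*16).astype(np.int32),255,cv2.LINE_AA,4)
    return cv2.resize(m,(640,400),interpolation=cv2.INTER_AREA)/255.
E
cat > a.py <<'E'
from h import *
D={c:imaging.capture(c) for c in("scene","top")}
M={}
for c in D:
    g=ray(D[c],(304,221),.03)[0] if c=="top" else None
    best=None
    for o in finder.outline_of(c,"bin"):
        m=o["pixels"]; y,x=np.nonzero(m); w=ray(D[c],(x.mean(),y.mean()),.03)[0]
        print(c,o["confidence"],m.sum(),w.round(3))
        if best is None or m.sum()>best.sum(): best=m
    M[c]=best
def cost(q,cs): return sum(np.abs(sil(D[c],rotz(q[2]),np.array([q[0],q[1],0]))-M[c]).sum()/M[c].sum() for c in cs)
for cs in(("top",),("scene",),("top","scene")):
    r=min((minimize(cost,[.476,.112,np.radians(a)],args=(cs,),method="Nelder-Mead",options=dict(initial_simplex=np.array([[.476,.112,np.radians(a)]]*4)+np.vstack([np.zeros(3),np.diag([.015,.015,.2])]))) for a in(-110,-70)),key=lambda r:r.fun)
    print(cs,r.x[:2].round(4),np.degrees(r.x[2]).round(2),r.fun)
d=D["top"]; g=d["frame"].astype(float).mean(2)
def line(p,q,n,tag,zs):
    rows=np.arange(int(p[1])+3,int(q[1])-3); L=[];C=[];Rr=[]
    for v in rows:
        u=p[0]+(q[0]-p[0])*(v-p[1])/(q[1]-p[1]); uu=np.arange(u-n,u+n,.1); f=np.interp(uu,np.arange(640),g[v])
        k=f.argmax(); h=(f[k]+f[:k+1].min())/2; h2=(f[k]+f[k:].min())/2
        L.append(uu[:k+1][f[:k+1]<h][-1]);  t=uu[k:][f[k:]<h2]; Rr.append(t[0] if len(t) else np.nan)
    for nm,e in(("L",L),("R",Rr)):
        e=np.array(e); ok=~np.isnan(e); c=np.polyfit(rows[ok],e[ok],1); ok&=np.abs(np.polyval(c,rows)-np.nan_to_num(e))<1; c=np.polyfit(rows[ok],e[ok],1)
        for z in zs: print(tag,nm,z,*[ray(d,(np.polyval(c,v),v),z)[0,:2].round(4) for v in(p[1],q[1])])
line((442.7,135.6),(466,244.6),4,"panel",[.18])
line((434.2,154),(447.3,212.3),4,"rail",[.105,.118,.13])
E
python3 a.py
```

```text
scene 0.92 1025 [0.475 0.108 0.03 ]
scene 0.8 518 [0.351 0.114 0.03 ]
scene 0.73 534 [0.568 0.232 0.03 ]
top 0.79 538 [0.56 0.24 0.03]
top 0.71 456 [0.34  0.119 0.03 ]
top 0.58 853 [0.47  0.112 0.03 ]
('top',) [0.4678 0.1176] -67.48 0.04777601544721054
('scene',) [0.4677 0.1183] -67.31 0.05130559540889527
('top', 'scene') [0.4678 0.1178] -67.33 0.10057527627755417
panel L 0.18 [ 0.6798 -0.267 ] [ 0.3858 -0.3131]
panel R 0.18 [ 0.6798 -0.2735] [ 0.3858 -0.3164]
rail L 0.105 [ 0.6504 -0.259 ] [ 0.4818 -0.2839]
rail L 0.118 [ 0.6465 -0.2554] [ 0.4798 -0.2801]
rail L 0.13 [ 0.6429 -0.2521] [ 0.4779 -0.2765]
rail R 0.105 [ 0.6505 -0.264 ] [ 0.4818 -0.29  ]
rail R 0.118 [ 0.6465 -0.2604] [ 0.4798 -0.2861]
rail R 0.13 [ 0.6429 -0.2571] [ 0.4779 -0.2825]
```

```bash
cat > t.py <<'E'
import sys,json
from h import *
from scipy.spatial.transform import Rotation as Ro
# usage: t.py x y z yaw_of_tool_y_deg  [pitch about tool y]
x,y,z,a=map(float,sys.argv[1:5]); a=np.radians(a)
ty=np.array([np.cos(a),np.sin(a),0]); tz=np.array([0,0,-1.]); T=np.c_[np.cross(ty,tz),ty,tz]
s=bot.read_state(); R=s["tcp_rot"]; d=R.T@(np.array([x,y,z])-s["position"]); w=Ro.from_matrix(R.T@T).as_rotvec(degrees=True)
print(s["time_s"],s["position"].round(4),d.round(4),w.round(2))
E
python3 t.py .4647 .1252 .15 22.65; python3 t.py .4647 .1252 .036 22.65
```

```text
0.8 [0.1653 0.6027 0.2396] [-0.415  -0.3813  0.0896] [ 0.    0.   52.01]
0.8 [0.1653 0.6027 0.2396] [-0.415  -0.3813  0.2036] [ 0.    0.   52.01]
```

Units first: shifts go in shares of 800 mm and turns go in shares of 90 degrees. So -0.415 m / 0.8 = -0.5188, -0.381 m / 0.8 = -0.4763, 52 degrees / 90 = 0.5778.

Emit:
play_rows(
  motion=[
    [[-0.5188,-0.4763,0.1125,0,0,0.5778],[-0.5188,-0.4763,0.1125,0,0,0.5778],[-0.5188,-0.4763,0.1125,0,0,0.5778],[-0.5188,-0.4763,0.1125,0,0,0.5778],[-0.5188,-0.4763,0.1125,0,0,0.5778],[-0.5188,-0.4763,0.1125,0,0,0.5778],[-0.5188,-0.4763,0.1125,0,0,0.5778],[-0.5188,-0.4763,0.1125,0,0,0.5778]],
  ],
  fingers=0.087,
)

```text
time_s: 1.47
position: [0.3412, 0.3224, 0.1871]
tcp_rot: [[-0.381, 0.924, 0.001], [0.924, 0.381, 0.001], [0.0, 0.001, -1.0]]
force: [-0.1, -1.1, 0.5]
opening: 1.001
grasp_force: 0.0
```

```bash
python3 t.py .4647 .1252 .12 22.65
```

```text
1.4667 [0.3412 0.3224 0.1871] [-0.2294  0.039   0.0671] [ 0.07 -0.01 -0.24]
```

In the tool's units: -0.23 m / 0.8 = -0.2875, 0.039 m / 0.8 = 0.0488, -0.2 degrees / 90 = -0.0022.

Emit:
play_rows(
  motion=[
    [[-0.2875,0.0488,0.0838,0,0,-0.0022],[-0.2875,0.0488,0.0838,0,0,-0.0022],[-0.2875,0.0488,0.0838,0,0,-0.0022],[-0.2875,0.0488,0.0838,0,0,-0.0022],[-0.2875,0.0488,0.0838,0,0,-0.0022],[-0.2875,0.0488,0.0838,0,0,-0.0022],[-0.2875,0.0488,0.0838,0,0,-0.0022],[-0.2875,0.0488,0.0838,0,0,-0.0022]],
  ],
)

```text
time_s: 2.13
position: [0.4659, 0.1251, 0.1195]
tcp_rot: [[-0.385, 0.923, -0.0], [0.923, 0.385, 0.0], [0.0, -0.0, -1.0]]
force: [-1.3, -0.5, 1.2]
opening: 0.997
grasp_force: 0.0
```

```bash
python3 t.py .4647 .1252 .036 22.65
```

```text
2.1333 [0.4659 0.1251 0.1195] [ 0.0006 -0.0011  0.0835] [-0.01 -0.02 -0.04]
```

In the tool's units: 0.083 m / 0.8 = 0.1038, 0.075 m / 0.8 = 0.0938.

Emit:
play_rows(
  motion=[
    [[0,-0.0013,0.0375,0,0,0],[0,-0.0013,0.0688,0,0,0],[0,-0.0013,0.0938,0,0,0],[0,-0.0013,0.1038,0,0,0],[0,-0.0013,0.1038,0,0,0]],
  ],
)

```text
time_s: 2.55
position: [0.4622, 0.1273, 0.0359]
tcp_rot: [[-0.39, 0.921, -0.004], [0.921, 0.39, -0.0], [0.001, -0.004, -1.0]]
force: [-0.2, 0.1, -0.8]
opening: 1.001
grasp_force: 0.0
```

Emit:
play_rows(
  motion=[
    [[0,0,0,0,0,0],[0,0,0,0,0,0],[0,0,0,0,0,0],[0,0,0,0,0,0],[0,0,0,0,0,0],[0,0,0,0,0,0]],
  ],
  fingers=0.045,
)

```text
time_s: 3.05
position: [0.4644, 0.1263, 0.0377]
tcp_rot: [[-0.388, 0.922, 0.001], [0.922, 0.388, 0.0], [-0.0, 0.001, -1.0]]
force: [-0.1, 0.1, 5.8]
opening: 0.685
grasp_force: 30.0
```

Emit:
play_rows(
  motion=[
    [[0,0,-0.0063,0,0,0],[0,0,-0.0188,0,0,0],[0,0,-0.0438,0,0,0],[0,0,-0.0813,0,0,0],[0,0,-0.1188,0,0,0],[0,0,-0.1563,0,0,0],[0,0,-0.1813,0,0,0],[0,0,-0.1875,0,0,0]],
  ],
)

```text
time_s: 3.72
position: [0.4657, 0.1264, 0.1909]
tcp_rot: [[-0.388, 0.921, 0.007], [0.921, 0.389, 0.0], [-0.003, 0.007, -1.0]]
force: [0.5, 0.3, -1.3]
opening: 0.69
grasp_force: 30.0
```

```bash
python3 t.py .547 -.184 .187 8.7
```

```text
3.7167 [0.4657 0.1264 0.1909] [-0.3176 -0.0457  0.0044] [ 0.42  0.1  14.16]
```

In the tool's units: -0.27 m / 0.8 = -0.3375, -0.003 m / 0.8 = -0.0038, 14.1 degrees / 90 = 0.1567.

Emit:
play_rows(
  motion=[
    [[-0.025,-0.0038,0,0,0,0.0111],[-0.075,-0.0113,0,0,0,0.0333],[-0.125,-0.0188,0,0,0,0.0556],[-0.175,-0.025,0,0,0,0.0778],[-0.225,-0.0325,0,0,0,0.1],[-0.275,-0.04,0,0,0,0.1222],[-0.3125,-0.045,0,0,0,0.1389],[-0.3375,-0.0488,0,0,0,0.1567]],
  ],
)

```text
time_s: 4.38
position: [0.5332, -0.1412, 0.1861]
tcp_rot: [[-0.148, 0.989, -0.0], [0.989, 0.148, -0.001], [-0.001, -0.0, -1.0]]
force: [0.2, 0.1, -0.4]
opening: 0.685
grasp_force: 30.0
```

```bash
python3 t.py .547 -.184 .147 8.7
```

```text
4.3833 [ 0.5332 -0.1412  0.1861] [-0.0444  0.0073  0.0391] [-0.02  0.03 -0.18]
```

In the tool's units: -0.044 m / 0.8 = -0.055, -0.03 m / 0.8 = -0.0375, -0.2 degrees / 90 = -0.0022.

Emit:
play_rows(
  motion=[
    [[-0.0188,0.0025,0.0125,0,0,0],[-0.0375,0.0063,0.0313,0,0,-0.0011],[-0.05,0.0088,0.0438,0,0,-0.0022],[-0.055,0.0088,0.0488,0,0,-0.0022],[-0.055,0.0088,0.0488,0,0,-0.0022],[-0.055,0.0088,0.0488,0,0,-0.0022]],
  ],
)

```text
time_s: 4.88
position: [0.5457, -0.179, 0.1473]
tcp_rot: [[-0.156, 0.988, -0.002], [0.988, 0.156, 0.002], [0.002, -0.002, -1.0]]
force: [-0.3, 0.4, -1.7]
opening: 0.688
grasp_force: 30.0
```

```bash
cat > b.py <<'E'
import sys
from h import *
# fit in-hand bin: TCP-relative offset (bin x at tcp, bin z at tcp) with masks
s=bot.read_state(); print(s["time_s"],s["position"].round(4),s["force"].round(2),np.degrees(np.arctan2(*s["tcp_rot"][[1,0],1])).round(2))
d=imaging.capture("top"); e=imaging.capture("scene"); n=sys.argv[1]
f=lambda i,x0,x1,y0,y1,k:cv2.resize(i[y0:y1,x0:x1,::-1],None,fx=k,fy=k,interpolation=cv2.INTER_CUBIC)
a=f(d["frame"],370,490,120,260,4); b=f(e["frame"],130,260,200,340,4)[:560,:310]
cv2.imwrite(f"pics/{n}.png",np.hstack([a,b]))
E
python3 b.py p1
```

```text
4.8833 [ 0.5457 -0.179   0.1473] [-0.29  0.45 -1.75] 8.99
```

View pics/p1.png

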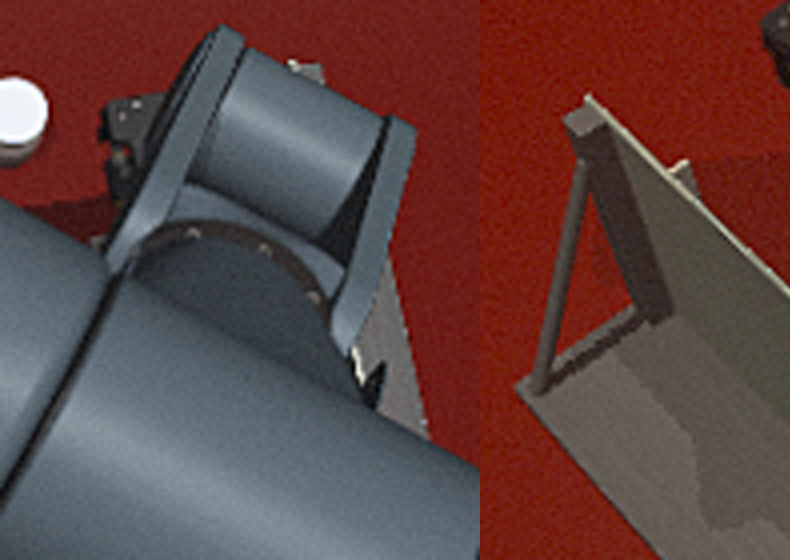

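In the tool's units: -0.028 m / 0.8 = -0.035, -0.024 m / 0.8 = -0.03.

Emit:
play_rows(
  motion=[
    [[-0.01,0,0,0,0,0],[-0.0225,0,0,0,0,0],[-0.03,0,0,0,0,0],[-0.035,0,0,0,0,0],[-0.035,0,0,0,0,0],[-0.035,0,0,0,0,0],[-0.035,0,0,0,0,0]],
  ],
)

```text
time_s: 5.57
position: [0.5506, -0.2077, 0.1479]
tcp_rot: [[-0.155, 0.988, -0.0], [0.988, 0.155, 0.0], [0.001, -0.0, -1.0]]
force: [-0.6, 0.8, -1.4]
opening: 0.685
grasp_force: 30.0
```

In the tool's units: -0.003 m / 0.8 = -0.0038, -0.001 m / 0.8 = -0.0013.

Emit:
play_rows(
  motion=[
    [[-0.0013,0,0,0,0,0],[-0.0025,0,0,0,0,0],[-0.0038,0,0,0,0,0],[-0.0038,0,0,0,0,0]],
  ],
)

```text
time_s: 5.9
position: [0.5514, -0.2108, 0.148]
tcp_rot: [[-0.156, 0.988, 0.0], [0.988, 0.156, -0.0], [-0.0, 0.0, -1.0]]
force: [0.8, 0.2, -1.3]
opening: 0.686
grasp_force: 30.0
```

In the tool's units: -0.002 m / 0.8 = -0.0025, -0.001 m / 0.8 = -0.0013.

Emit:
play_rows(
  motion=[
    [[-0.0013,0,0,0,0,0],[-0.0025,0,0,0,0,0],[-0.0025,0,0,0,0,0]],
  ],
)

```text
time_s: 6.15
position: [0.5517, -0.2129, 0.148]
tcp_rot: [[-0.156, 0.988, 0.0], [0.988, 0.156, -0.0], [-0.0, 0.0, -1.0]]
force: [-0.2, -0.2, -0.9]
opening: 0.69
grasp_force: 30.0
```

In the tool's units: -0.0015 m / 0.8 = -0.0019, -0.001 m / 0.8 = -0.0013.

Emit:
play_rows(
  motion=[
    [[-0.0013,0,0,0,0,0],[-0.0019,0,0,0,0,0],[-0.0019,0,0,0,0,0]],
  ],
)

```text
time_s: 6.4
position: [0.5519, -0.2143, 0.148]
tcp_rot: [[-0.156, 0.988, 0.0], [0.988, 0.156, -0.0], [-0.0, 0.0, -1.0]]
force: [0.1, -0.3, -1.2]
opening: 0.687
grasp_force: 30.0
```

In the tool's units: -0.001 m / 0.8 = -0.0013.

Emit:
play_rows(
  motion=[
    [[-0.0013,0,0,0,0,0],[-0.0013,0,0,0,0,0],[-0.0013,0,0,0,0,0]],
  ],
)

```text
time_s: 6.65
position: [0.552, -0.2152, 0.148]
tcp_rot: [[-0.156, 0.988, 0.0], [0.988, 0.156, -0.0], [-0.0, 0.0, -1.0]]
force: [-0.4, 0.2, -0.6]
opening: 0.687
grasp_force: 30.0
```

In the tool's units: -0.001 m / 0.8 = -0.0013.

Emit:
play_rows(
  motion=[
    [[-0.0013,0,0,0,0,0],[-0.0013,0,0,0,0,0],[-0.0013,0,0,0,0,0]],
  ],
)

```text
time_s: 6.9
position: [0.5522, -0.2162, 0.1479]
tcp_rot: [[-0.156, 0.988, -0.0], [0.988, 0.156, -0.0], [-0.0, -0.0, -1.0]]
force: [-0.9, 0.1, -0.9]
opening: 0.687
grasp_force: 30.0
```

In the tool's units: -0.001 m / 0.8 = -0.0013.

Emit:
play_rows(
  motion=[
    [[-0.0013,0,0,0,0,0],[-0.0013,0,0,0,0,0],[-0.0013,0,0,0,0,0]],
  ],
)

```text
time_s: 7.15
position: [0.5521, -0.2163, 0.1479]
tcp_rot: [[-0.156, 0.988, -0.001], [0.988, 0.156, 0.001], [0.001, -0.0, -1.0]]
force: [0.4, 4.4, 0.0]
opening: 0.688
grasp_force: 30.0
```

In the tool's units: -0.001 m / 0.8 = -0.0013.

Emit:
play_rows(
  motion=[
    [[-0.0013,0,0,0,0,0],[-0.0013,0,0,0,0,0],[-0.0013,0,0,0,0,0]],
  ],
)

```text
time_s: 7.4
position: [0.5521, -0.2164, 0.1479]
tcp_rot: [[-0.156, 0.988, -0.001], [0.988, 0.156, 0.003], [0.003, -0.001, -1.0]]
force: [0.2, 6.5, -0.2]
opening: 0.686
grasp_force: 30.0
```

In the tool's units: 0.0064 m / 0.8 = 0.008, 0.003 m / 0.8 = 0.0038.

Emit:
play_rows(
  motion=[
    [[0.0038,0,0,0,0,0],[0.0075,0,0,0,0,0],[0.008,0,0,0,0,0],[0.008,0,0,0,0,0],[0.008,0,0,0,0,0]],
  ],
)

```text
time_s: 7.82
position: [0.5516, -0.2123, 0.148]
tcp_rot: [[-0.155, 0.988, 0.0], [0.988, 0.155, -0.001], [-0.001, 0.0, -1.0]]
force: [-0.2, -0.1, -1.3]
opening: 0.687
grasp_force: 30.0
```

In the tool's units: 0.014 m / 0.8 = 0.0175, 0.012 m / 0.8 = 0.015.

Emit:
play_rows(
  motion=[
    [[0,0,0.0038,0,0,0],[0,0,0.0075,0,0,0],[0,0,0.0113,0,0,0],[0,0,0.015,0,0,0],[0,0,0.0175,0,0,0],[0,0,0.0175,0,0,0]],
  ],
)

```text
time_s: 8.32
position: [0.5511, -0.2116, 0.1332]
tcp_rot: [[-0.156, 0.988, -0.001], [0.988, 0.156, 0.001], [0.001, -0.001, -1.0]]
force: [-0.9, -0.4, -1.3]
opening: 0.691
grasp_force: 30.0
```

In the tool's units: 0.006 m / 0.8 = 0.0075, 0.004 m / 0.8 = 0.005.

Emit:
play_rows(
  motion=[
    [[0,0,0.0025,0,0,0],[0,0,0.005,0,0,0],[0,0,0.0075,0,0,0],[0,0,0.0075,0,0,0]],
  ],
)

```text
time_s: 8.65
position: [0.5512, -0.2117, 0.1275]
tcp_rot: [[-0.156, 0.988, -0.001], [0.988, 0.156, 0.0], [0.001, -0.001, -1.0]]
force: [0.2, 0.3, -0.7]
opening: 0.686
grasp_force: 30.0
```

In the tool's units: 0.006 m / 0.8 = 0.0075, 0.004 m / 0.8 = 0.005.

Emit:
play_rows(
  motion=[
    [[0,0,0.0025,0,0,0],[0,0,0.005,0,0,0],[0,0,0.0075,0,0,0],[0,0,0.0075,0,0,0]],
  ],
)

```text
time_s: 8.98
position: [0.5512, -0.2117, 0.1215]
tcp_rot: [[-0.156, 0.988, -0.001], [0.988, 0.156, 0.0], [0.001, -0.001, -1.0]]
force: [0.6, 0.2, -2.6]
opening: 0.689
grasp_force: 30.0
```

In the tool's units: 0.004 m / 0.8 = 0.005, 0.003 m / 0.8 = 0.0038.

Emit:
play_rows(
  motion=[
    [[0,0,0.0019,0,0,0],[0,0,0.0038,0,0,0],[0,0,0.005,0,0,0],[0,0,0.005,0,0,0]],
  ],
)

```text
time_s: 9.32
position: [0.5513, -0.2117, 0.1177]
tcp_rot: [[-0.156, 0.988, -0.0], [0.988, 0.156, 0.0], [0.0, -0.0, -1.0]]
force: [0.7, 0.3, -1.8]
opening: 0.69
grasp_force: 30.0
```

In the tool's units: 0.003 m / 0.8 = 0.0038, 0.002 m / 0.8 = 0.0025.

Emit:
play_rows(
  motion=[
    [[0,0,0.0013,0,0,0],[0,0,0.0025,0,0,0],[0,0,0.0038,0,0,0],[0,0,0.0038,0,0,0]],
  ],
)

```text
time_s: 9.65
position: [0.5514, -0.2118, 0.1148]
tcp_rot: [[-0.156, 0.988, -0.0], [0.988, 0.156, 0.0], [0.0, -0.0, -1.0]]
force: [-0.8, 0.4, -0.8]
opening: 0.686
grasp_force: 30.0
```

In the tool's units: 0.003 m / 0.8 = 0.0038, 0.002 m / 0.8 = 0.0025.

Emit:
play_rows(
  motion=[
    [[0,0,0.0013,0,0,0],[0,0,0.0025,0,0,0],[0,0,0.0038,0,0,0],[0,0,0.0038,0,0,0]],
  ],
)

```text
time_s: 9.98
position: [0.5514, -0.2118, 0.1118]
tcp_rot: [[-0.156, 0.988, -0.0], [0.988, 0.156, 0.0], [0.0, -0.0, -1.0]]
force: [-0.7, 0.5, -1.8]
opening: 0.686
grasp_force: 30.0
```

In the tool's units: 0.003 m / 0.8 = 0.0038, 0.002 m / 0.8 = 0.0025.

Emit:
play_rows(
  motion=[
    [[0,0,0.0013,0,0,0],[0,0,0.0025,0,0,0],[0,0,0.0038,0,0,0],[0,0,0.0038,0,0,0]],
  ],
)

```text
time_s: 10.32
position: [0.5514, -0.2117, 0.1087]
tcp_rot: [[-0.156, 0.988, -0.0], [0.988, 0.156, 0.0], [0.0, -0.0, -1.0]]
force: [-0.1, 0.7, -2.0]
opening: 0.69
grasp_force: 30.0
```

In the tool's units: 0.002 m / 0.8 = 0.0025, 0.001 m / 0.8 = 0.0013.

Emit:
play_rows(
  motion=[
    [[0,0,0.0013,0,0,0],[0,0,0.0025,0,0,0],[0,0,0.0025,0,0,0]],
  ],
)

```text
time_s: 10.57
position: [0.5514, -0.2118, 0.1068]
tcp_rot: [[-0.156, 0.988, -0.0], [0.988, 0.156, 0.0], [0.0, -0.0, -1.0]]
force: [0.2, -0.2, -1.4]
opening: 0.683
grasp_force: 30.0
```

In the tool's units: 0.002 m / 0.8 = 0.0025, 0.001 m / 0.8 = 0.0013.

Emit:
play_rows(
  motion=[
    [[0,0,0.0013,0,0,0],[0,0,0.0025,0,0,0],[0,0,0.0025,0,0,0]],
  ],
)

```text
time_s: 10.82
position: [0.5514, -0.2118, 0.1048]
tcp_rot: [[-0.156, 0.988, -0.0], [0.988, 0.156, 0.0], [0.0, -0.0, -1.0]]
force: [0.2, -0.5, -0.6]
opening: 0.689
grasp_force: 30.0
```

In the tool's units: 0.002 m / 0.8 = 0.0025, 0.001 m / 0.8 = 0.0013.

Emit:
play_rows(
  motion=[
    [[0,0,0.0013,0,0,0],[0,0,0.0025,0,0,0],[0,0,0.0025,0,0,0]],
  ],
)

```text
time_s: 11.07
position: [0.5514, -0.2118, 0.1028]
tcp_rot: [[-0.156, 0.988, -0.0], [0.988, 0.156, 0.0], [0.0, -0.0, -1.0]]
force: [-0.2, 0.8, -1.2]
opening: 0.69
grasp_force: 30.0
```

In the tool's units: 0.002 m / 0.8 = 0.0025, 0.001 m / 0.8 = 0.0013.

Emit:
play_rows(
  motion=[
    [[0,0,0.0013,0,0,0],[0,0,0.0025,0,0,0],[0,0,0.0025,0,0,0]],
  ],
)

```text
time_s: 11.32
position: [0.5514, -0.2117, 0.1007]
tcp_rot: [[-0.156, 0.988, -0.0], [0.988, 0.156, 0.0], [0.0, -0.0, -1.0]]
force: [-0.3, 0.3, -1.5]
opening: 0.687
grasp_force: 30.0
```

In the tool's units: 0.002 m / 0.8 = 0.0025, 0.001 m / 0.8 = 0.0013.

Emit:
play_rows(
  motion=[
    [[0,0,0.0013,0,0,0],[0,0,0.0025,0,0,0],[0,0,0.0025,0,0,0]],
  ],
)

```text
time_s: 11.57
position: [0.5514, -0.2118, 0.0987]
tcp_rot: [[-0.156, 0.988, -0.0], [0.988, 0.156, 0.0], [0.0, -0.0, -1.0]]
force: [-0.9, 0.5, -1.3]
opening: 0.688
grasp_force: 30.0
```

In the tool's units: 0.002 m / 0.8 = 0.0025, 0.001 m / 0.8 = 0.0013.

Emit:
play_rows(
  motion=[
    [[0,0,0.0013,0,0,0],[0,0,0.0025,0,0,0],[0,0,0.0025,0,0,0]],
  ],
)

```text
time_s: 11.82
position: [0.5514, -0.2117, 0.0968]
tcp_rot: [[-0.156, 0.988, -0.0], [0.988, 0.156, 0.0], [0.0, -0.0, -1.0]]
force: [-0.4, 0.5, -1.4]
opening: 0.686
grasp_force: 30.0
```

In the tool's units: 0.0015 m / 0.8 = 0.0019, 0.001 m / 0.8 = 0.0013.

Emit:
play_rows(
  motion=[
    [[0,0,0.0013,0,0,0],[0,0,0.0019,0,0,0],[0,0,0.0019,0,0,0]],
  ],
)

```text
time_s: 12.07
position: [0.5514, -0.2118, 0.0953]
tcp_rot: [[-0.156, 0.988, -0.0], [0.988, 0.156, 0.0], [0.0, -0.0, -1.0]]
force: [0.4, -0.3, -1.1]
opening: 0.684
grasp_force: 30.0
```

Emit:
play_rows(
  motion=[
    [[0,0,0.0013,0,0,0],[0,0,0.0019,0,0,0],[0,0,0.0019,0,0,0]],
  ],
)

```text
time_s: 12.32
position: [0.5514, -0.2118, 0.0938]
tcp_rot: [[-0.156, 0.988, -0.0], [0.988, 0.156, 0.0], [0.0, -0.0, -1.0]]
force: [-0.3, 0.8, -1.3]
opening: 0.688
grasp_force: 30.0
```

In the tool's units: 0.0015 m / 0.8 = 0.0019, 0.001 m / 0.8 = 0.0013.

Emit:
play_rows(
  motion=[
    [[0,0,0.0013,0,0,0],[0,0,0.0019,0,0,0],[0,0,0.0019,0,0,0]],
  ],
)

```text
time_s: 12.57
position: [0.5516, -0.2119, 0.0927]
tcp_rot: [[-0.156, 0.988, 0.0], [0.988, 0.156, -0.0], [-0.0, 0.0, -1.0]]
force: [-0.1, 0.9, 0.3]
opening: 0.681
grasp_force: 30.0
```

In the tool's units: 0.001 m / 0.8 = 0.0013, 0.0005 m / 0.8 = 0.0006.

Emit:
play_rows(
  motion=[
    [[0,0,0.0006,0,0,0],[0,0,0.0013,0,0,0],[0,0,0.0013,0,0,0],[0,0,0.0013,0,0,0]],
  ],
)

```text
time_s: 12.9
position: [0.5516, -0.2121, 0.0919]
tcp_rot: [[-0.156, 0.988, 0.001], [0.988, 0.156, -0.001], [-0.001, 0.0, -1.0]]
force: [-1.0, 0.0, 4.2]
opening: 0.684
grasp_force: 30.0
```

In the tool's units: 0.003 m / 0.8 = 0.0038, 0.001 m / 0.8 = 0.0013.

Emit:
play_rows(
  motion=[
    [[0.0013,0,0,0,0,0],[0.0025,0,0,0,0,0],[0.0038,0,0,0,0,0],[0.0038,0,0,0,0,0]],
  ],
)

```text
time_s: 13.23
position: [0.552, -0.2104, 0.0919]
tcp_rot: [[-0.156, 0.988, 0.002], [0.988, 0.156, -0.003], [-0.004, 0.002, -1.0]]
force: [-1.1, -4.9, 4.2]
opening: 0.687
grasp_force: 30.0
```

In the tool's units: -0.0025 m / 0.8 = -0.0031, -0.001 m / 0.8 = -0.0013.

Emit:
play_rows(
  motion=[
    [[-0.0013,0,0,0,0,0],[-0.0031,0,-0.0006,0,0,0],[-0.0031,0,-0.0006,0,0,0],[-0.0031,0,-0.0006,0,0,0]],
  ],
)

```text
time_s: 13.57
position: [0.5518, -0.2107, 0.092]
tcp_rot: [[-0.156, 0.988, 0.001], [0.988, 0.156, 0.001], [0.001, 0.001, -1.0]]
force: [0.6, 1.1, 3.7]
opening: 0.687
grasp_force: 30.0
```

In the tool's units: -0.02 m / 0.8 = -0.025, -0.018 m / 0.8 = -0.0225.

Emit:
play_rows(
  motion=[
    [[0,-0.0038,0,0,0,0],[0,-0.0088,0,0,0,0],[0,-0.0138,0,0,0,0],[0,-0.0188,0,0,0,0],[0,-0.0225,0,0,0,0],[0,-0.025,0,0,0,0],[0,-0.025,0,0,0,0]],
  ],
)

```text
time_s: 14.15
position: [0.5309, -0.2146, 0.092]
tcp_rot: [[-0.155, 0.988, -0.001], [0.988, 0.155, 0.0], [0.0, -0.001, -1.0]]
force: [0.3, -0.5, 2.8]
opening: 0.685
grasp_force: 30.0
```

In the tool's units: -0.03 m / 0.8 = -0.0375, -0.028 m / 0.8 = -0.035.

Emit:
play_rows(
  motion=[
    [[0,-0.0063,0,0,0,0],[-0.0006,-0.0125,0,0,0,0],[-0.0006,-0.0188,0,0,0,0],[-0.0006,-0.025,0,0,0,0],[-0.0006,-0.0313,0,0,0,0],[-0.0006,-0.035,0,0,0,0],[-0.0006,-0.0375,0,0,0,0],[-0.0006,-0.0375,0,0,0,0]],
  ],
)

```text
time_s: 14.82
position: [0.5013, -0.2197, 0.092]
tcp_rot: [[-0.155, 0.988, -0.001], [0.988, 0.155, 0.0], [0.0, -0.001, -1.0]]
force: [0.0, -0.7, 3.8]
opening: 0.687
grasp_force: 30.0
```

In the tool's units: -0.03 m / 0.8 = -0.0375, -0.028 m / 0.8 = -0.035.

Emit:
play_rows(
  motion=[
    [[0,-0.0063,0,0,0,0],[0,-0.0125,0,0,0,0],[0,-0.0188,0,0,0,0],[0,-0.025,0,0,0,0],[0,-0.0313,0,0,0,0],[0,-0.035,0,0,0,0],[0,-0.0375,0,0,0,0],[0,-0.0375,0,0,0,0]],
  ],
)

```text
time_s: 15.48
position: [0.4717, -0.2243, 0.092]
tcp_rot: [[-0.155, 0.988, -0.001], [0.988, 0.155, 0.0], [0.0, -0.001, -1.0]]
force: [0.2, -0.3, 4.7]
opening: 0.688
grasp_force: 30.0
```

In the tool's units: -0.03 m / 0.8 = -0.0375, -0.028 m / 0.8 = -0.035.

Emit:
play_rows(
  motion=[
    [[0,-0.0063,0,0,0,0],[0,-0.0125,-0.0003,0,0,0],[0,-0.0188,-0.0004,0,0,0],[0,-0.025,-0.0004,0,0,0],[0,-0.0313,-0.0004,0,0,0],[0,-0.035,-0.0004,0,0,0],[0,-0.0375,-0.0004,0,0,0],[0,-0.0375,-0.0004,0,0,0]],
  ],
)

```text
time_s: 16.15
position: [0.4418, -0.2288, 0.0921]
tcp_rot: [[-0.155, 0.988, -0.002], [0.988, 0.155, 0.001], [0.001, -0.001, -1.0]]
force: [-0.7, 0.2, 3.7]
opening: 0.686
grasp_force: 30.0
```

In the tool's units: -0.004 m / 0.8 = -0.005, -0.003 m / 0.8 = -0.0038.

Emit:
play_rows(
  motion=[
    [[0,-0.0019,0,0,0,0],[0,-0.0038,0,0,0,0],[0,-0.005,0,0,0,0],[0,-0.005,0,0,0,0]],
  ],
)

```text
time_s: 16.48
position: [0.4386, -0.2294, 0.0922]
tcp_rot: [[-0.156, 0.988, -0.001], [0.988, 0.156, 0.0], [0.0, -0.0, -1.0]]
force: [0.6, -0.2, 2.1]
opening: 0.688
grasp_force: 30.0
```

In the tool's units: -0.002 m / 0.8 = -0.0025, -0.001 m / 0.8 = -0.0013.

Emit:
play_rows(
  motion=[
    [[0,-0.0013,0,0,0,0],[0,-0.0025,0,0,0,0],[0,-0.0025,0,0,0,0]],
  ],
)

```text
time_s: 16.73
position: [0.4367, -0.2298, 0.0922]
tcp_rot: [[-0.156, 0.988, -0.0], [0.988, 0.156, 0.0], [0.0, -0.0, -1.0]]
force: [1.4, 0.8, 1.4]
opening: 0.689
grasp_force: 30.0
```

In the tool's units: -0.0015 m / 0.8 = -0.0019, -0.001 m / 0.8 = -0.0013.

Emit:
play_rows(
  motion=[
    [[0,-0.0013,0,0,0,0],[0,-0.0019,0,0,0,0],[0,-0.0019,0,0,0,0]],
  ],
)

```text
time_s: 16.98
position: [0.436, -0.23, 0.0922]
tcp_rot: [[-0.156, 0.988, 0.001], [0.988, 0.156, 0.0], [-0.0, 0.001, -1.0]]
force: [5.2, 1.9, -0.2]
opening: 0.687
grasp_force: 30.0
```

In the tool's units: -0.001 m / 0.8 = -0.0013.

Emit:
play_rows(
  motion=[
    [[0,-0.0013,0,0,0,0],[0,-0.0013,0,0,0,0],[0,-0.0013,0,0,0,0]],
  ],
)

```text
time_s: 17.23
position: [0.4359, -0.23, 0.0923]
tcp_rot: [[-0.156, 0.988, 0.003], [0.988, 0.156, -0.0], [-0.001, 0.003, -1.0]]
force: [6.6, 4.7, -0.6]
opening: 0.688
grasp_force: 30.0
```

In the tool's units: -0.001 m / 0.8 = -0.0013.

Emit:
play_rows(
  motion=[
    [[0,-0.0013,0,0,0,0],[0,-0.0013,0,0,0,0],[0,-0.0013,0,0,0,0]],
  ],
)

```text
time_s: 17.48
position: [0.4359, -0.23, 0.0923]
tcp_rot: [[-0.156, 0.988, 0.005], [0.988, 0.156, -0.0], [-0.001, 0.005, -1.0]]
force: [10.0, 5.9, -1.3]
opening: 0.69
grasp_force: 30.0
```

In the tool's units: 0.002 m / 0.8 = 0.0025, 0.001 m / 0.8 = 0.0013.

Emit:
play_rows(
  motion=[
    [[0,0.0013,0,0,0,0],[0,0.0025,0,0,0,0],[0,0.0025,0,0,0,0]],
  ],
)

```text
time_s: 17.73
position: [0.4359, -0.23, 0.0922]
tcp_rot: [[-0.156, 0.988, 0.001], [0.988, 0.156, -0.0], [-0.0, 0.001, -1.0]]
force: [4.0, 2.8, 0.1]
opening: 0.685
grasp_force: 30.0
```

In the tool's units: 0.0037 m / 0.8 = 0.0046, 0.001 m / 0.8 = 0.0013, -3.4 degrees / 90 = -0.0378.

Emit:
play_rows(
  motion=[
    [[0,0,0.0013,0,-0.01,0],[0.0003,0,0.0025,0,-0.02,0],[0.0005,0,0.0038,0,-0.0289,0],[0.0005,0,0.0046,0,-0.0378,0],[0.0005,0,0.0046,0,-0.0378,0],[0.0005,0,0.0046,0,-0.0378,0]],
  ],
)

```text
time_s: 18.23
position: [0.4357, -0.229, 0.0887]
tcp_rot: [[-0.156, 0.988, 0.01], [0.986, 0.156, -0.059], [-0.059, 0.001, -0.998]]
force: [6.1, 5.2, 2.4]
opening: 0.689
grasp_force: 30.0
```

In the tool's units: 0.001 m / 0.8 = 0.0013, 0.0005 m / 0.8 = 0.0006.

Emit:
play_rows(
  motion=[
    [[0.0006,0.0006,0,0,0,0],[0.0013,0.0013,0,0,0,0],[0.0013,0.0013,0,0,0,0],[0.0013,0.0013,0,0,0,0]],
  ],
)

```text
time_s: 18.57
position: [0.4359, -0.2289, 0.0886]
tcp_rot: [[-0.155, 0.988, 0.009], [0.986, 0.156, -0.059], [-0.06, -0.0, -0.998]]
force: [0.1, -0.6, 3.8]
opening: 0.685
grasp_force: 30.0
```

Emit:
play_rows(
  motion=[
    [[0,0,0,0,0,0],[0,0,0,0,0,0],[0,0,0,0,0,0]],
  ],
  fingers=0.064,
)

```text
time_s: 18.82
position: [0.4353, -0.228, 0.0881]
tcp_rot: [[-0.155, 0.988, 0.007], [0.986, 0.155, -0.057], [-0.058, -0.002, -0.998]]
force: [-0.6, 0.4, 0.5]
opening: 0.73
grasp_force: 0.0
```

Emit:
play_rows(
  motion=[
    [[0,0,0,0,0,0],[0,0,0,0,0,0],[0,0,0,0,0,0],[0,0,0,0,0,0]],
  ],
  fingers=0.08,
)

```text
time_s: 19.15
position: [0.4361, -0.2285, 0.0884]
tcp_rot: [[-0.155, 0.988, 0.009], [0.986, 0.156, -0.058], [-0.059, -0.0, -0.998]]
force: [0.1, -0.2, 0.3]
opening: 0.896
grasp_force: 0.0
```

In the tool's units: -0.15 m / 0.8 = -0.1875, -0.05 m / 0.8 = -0.0625.

Emit:
play_rows(
  motion=[
    [[0,0,-0.0075,0,0,0],[0,0,-0.02,0,0,0],[0,0,-0.0375,0,0,0],[0,0,-0.0625,0,0,0],[0,0,-0.1,0,0,0],[0,0,-0.1375,0,0,0],[0.025,0,-0.1688,0,0,0],[0.0625,0,-0.1875,0,0,0]],
  ],
)

```text
time_s: 19.82
position: [0.4294, -0.1728, 0.2394]
tcp_rot: [[-0.152, 0.988, 0.017], [0.986, 0.153, -0.064], [-0.066, 0.007, -0.998]]
force: [1.1, 0.7, -0.4]
opening: 0.921
grasp_force: 0.0
```

In the tool's units: 0.28 m / 0.8 = 0.35, 0.27 m / 0.8 = 0.3375.

Emit:
play_rows(
  motion=[
    [[0.05,0,0,0,0,0],[0.1,0,0,0,0,0],[0.15,0,0,0,0,0],[0.2,0,0,0,0,0],[0.25,0,0,0,0,0],[0.3,0,0,0,0,0],[0.3375,0,0,0,0,0],[0.35,0,0,0,0,0]],
  ],
)

```text
time_s: 20.48
position: [0.3816, 0.1089, 0.2193]
tcp_rot: [[-0.159, 0.987, 0.009], [0.986, 0.159, -0.057], [-0.058, -0.0, -0.998]]
force: [0.3, -0.6, -0.5]
opening: 0.921
grasp_force: 0.0
```

```bash
python3 b.py p2
```

```text
20.4833 [0.3816 0.1089 0.2193] [ 0.28 -0.6  -0.46] 9.18
```

View pics/p2.png

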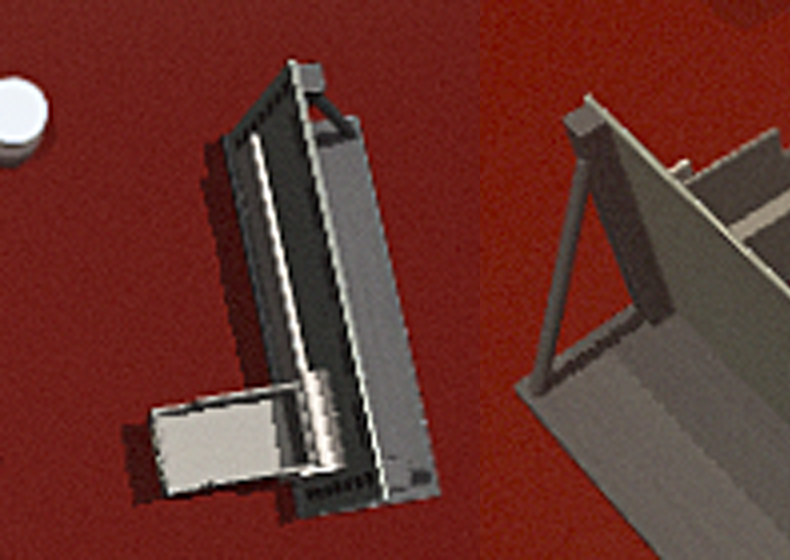

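```bash
python3 -c "
from rig import bot
print(bot.hand_in())"
```

```text
the job is handed in; nothing more can be done
None
```

The bin hangs by its lip on the rail, under the roof plate and against the end stop as far as contact force and the last picture show. It is let go, the arm is clear, and the job was handed in at about 20.5 s; no verdict came back.

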